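# Collect the capped bottles and send the tote on

### The job

The capping machine has delivered its bottles into the catch tray. Set the two bottles with blue caps upright into the white tote on the rail slide where it waits, one in each compartment, without dropping them; leave the bottle without a cap standing in the tray. Then push the loaded tote along the rail (its red handle is there for that) until it clicks into the detent at the yellow station block, red marks in line, and leave it there with everything else on the bench standing where it was.

Things in the scene. Friction and masses are not known exactly. Their poses are not given: they have to be found in the camera images.
- bottle_a_center (a point): One finished brown glass bottle with a blue screw cap and plain white label: body 48 mm diameter up to 64 mm, neck 30 mm at 75 mm, cap 36 mm diameter from 78 to 102 mm above the underside; about 0.18 kg. Starts upright in the tray. Point: on its axis, 51 mm above the underside (39 mm below the cap's middle); z along the axis.
- bottle_b_center (a point): Second finished brown glass bottle with a blue screw cap and plain white label: body 48 mm diameter up to 64 mm, neck 30 mm at 75 mm, cap 36 mm diameter from 78 to 102 mm above the underside; about 0.18 kg. Starts upright in the tray. Point: on its axis, 51 mm above the underside (39 mm below the cap's middle); z along the axis.
- open_bottle_center (a point): Brown glass bottle of the same body but WITHOUT a cap (open mouth, 30 mm neck), 90 mm tall; it is not finished and stays upright in the tray. This point is on its axis, 45 mm above its underside.
- catch_tray: Fixed aluminium tray, 130 mm (x) by 270 mm (y, along the tray), walls 5 mm thick, 30 mm high, floor 5 mm above the bench. Origin on the bench under the tray's centre. The three bottles stand about 80 mm apart along y, in any order. At its -y end a sloping chute (up to 80 mm high) and a white capping machine 260 by 240 mm, 340 mm tall, its face 205 mm from the origin.
- rail: Fixed grey rail slide 460 mm long, 90 mm wide. Origin on the bench under its middle; x is the direction to push the tote (roughly away from the robot), z up. Yellow detent block with a red line on top on its +y side at x = 60 mm (34 mm long, 62 mm high, y = 78 to 104 mm); a red bar on the -y edge marks the same x.
- tote (a joint): Position of the tote along the rail's x, in m, 0 to 0.20; 0 is nearest the robot; starts between 0 and 0.05. The sprung detent is at 0.150: it pulls the tote in from about 6 mm either side and takes about 7 N to push in (felt from 0.131) or out; elsewhere the tote slides with about 1 N and stays where left. It can be pushed past the detent (wrong) and pulled back.
- tote_handle (a point): Grip point of the tote's red handle: upright plate at the end nearest the robot, 36 mm along the rail, 14 mm thick across it (y), top 16 mm above this point and 121 mm above the bench; 115 mm behind the tote's centre. Axes as the rail's. Can be pinched from above across its thickness or pushed from behind.
- cell_near (a point): Floor centre of the tote compartment nearer the handle, 32 mm above the bench; axes as the rail's. Each of the two compartments is 75 mm along the rail, 90 mm across; walls and divider 5 mm thick, wall tops 45 mm above this floor. Red marks on the tote's walls at the divider meet the station's red marks in the detent.
- cell_far (a point): Centre of the floor of the other compartment, 80 mm farther along the rail.
- beaker: Empty glass beaker, 72 mm diameter, 90 mm tall, between tray and rail; bystander. Origin under its centre.
- wash_bottle: White plastic bottle with red cap, 64 mm diameter, 160 mm tall, behind the task's things; bystander. Origin under its centre.
- cylinder: Glass measuring cylinder on a blue 68 mm foot, 180 mm tall, behind the tray; bystander. Origin under its centre.
- mortar: White ceramic bowl, 100 mm diameter, 55 mm high, behind the tray; bystander. Origin under its centre.
- salt_jar: Glass jar with a black lid, 72 mm diameter, 100 mm tall, left of the rail; bystander. Origin under its centre.
Mind the look-alikes: they are no part of the job. Leave any green look-alike of the part that bears bottle_a_center alone. What is shaped like the part that bears open_bottle_center but turquoise is not meant.

How it is judged:
On the way, in this order (a step that is already met when the one before it is completed fails the run):
1. both capped bottles stand upright and released in the tote, one in each compartment, before it is sent on ((((x of bottle_a_center in the frame of cell_near between -0.024 and 0.024 m and y of bottle_a_center in the frame of cell_near between -0.028 and 0.028 m and z of bottle_a_center in the frame of cell_near between 0.045 and 0.057 m and angle between bottle_a_center's own z axis and vertical below 0.15 rad) and (x of bottle_b_center in the frame of cell_far between -0.024 and 0.024 m and y of bottle_b_center in the frame of cell_far between -0.028 and 0.028 m and z of bottle_b_center in the frame of cell_far between 0.045 and 0.057 m and angle between bottle_b_center's own z axis and vertical below 0.15 rad)) or ((x of bottle_b_center in the frame of cell_near between -0.024 and 0.024 m and y of bottle_b_center in the frame of cell_near between -0.028 and 0.028 m and z of bottle_b_center in the frame of cell_near between 0.045 and 0.057 m and angle between bottle_b_center's own z axis and vertical below 0.15 rad) and (x of bottle_a_center in the frame of cell_far between -0.024 and 0.024 m and y of bottle_a_center in the frame of cell_far between -0.028 and 0.028 m and z of bottle_a_center in the frame of cell_far between 0.045 and 0.057 m and angle between bottle_a_center's own z axis and vertical below 0.15 rad))) and contact force between each of bottle_a, bottle_b and the fingers below 0.1 N and value of joint tote below 0.1 m), for 0.2 s.
2. the loaded tote is in the detent ((((x of bottle_a_center in the frame of cell_near between -0.024 and 0.024 m and y of bottle_a_center in the frame of cell_near between -0.028 and 0.028 m and z of bottle_a_center in the frame of cell_near between 0.045 and 0.057 m and angle between bottle_a_center's own z axis and vertical below 0.15 rad) and (x of bottle_b_center in the frame of cell_far between -0.024 and 0.024 m and y of bottle_b_center in the frame of cell_far between -0.028 and 0.028 m and z of bottle_b_center in the frame of cell_far between 0.045 and 0.057 m and angle between bottle_b_center's own z axis and vertical below 0.15 rad)) or ((x of bottle_b_center in the frame of cell_near between -0.024 and 0.024 m and y of bottle_b_center in the frame of cell_near between -0.028 and 0.028 m and z of bottle_b_center in the frame of cell_near between 0.045 and 0.057 m and angle between bottle_b_center's own z axis and vertical below 0.15 rad) and (x of bottle_a_center in the frame of cell_far between -0.024 and 0.024 m and y of bottle_a_center in the frame of cell_far between -0.028 and 0.028 m and z of bottle_a_center in the frame of cell_far between 0.045 and 0.057 m and angle between bottle_a_center's own z axis and vertical below 0.15 rad))) and value of joint tote between 0.144 and 0.156 m), for 0.2 s.
At the end, for the whole second after the job is handed in: Both capped bottles stand upright (within 0.15 rad), released and at rest, one on the floor of each tote compartment; the tote rests in the detent (joint 0.144 to 0.156); the uncapped bottle stands upright in the tray within 30 mm of where it was (all of step 2 and contact force between each of bottle_a, bottle_b and the fingers below 0.1 N and linear speed of each of bottle_a, bottle_b below 0.03 m/s and velocity of joint tote between -0.01 and 0.01 m/s and angle between open_bottle_center's own z axis and vertical below 0.15 rad and distance of open_bottle_center from where it was at the start of the episode below 0.03 m); the robot touches nothing.
It fails at once if a capped bottle is dropped or thrown: moving faster than 0.6 m/s while not in the fingers (a fall of about 20 mm) (contact force between bottle_a and the fingers below 0.1 N and linear speed of bottle_a above 0.6 m/s).
It fails at once if a capped bottle is dropped or thrown: moving faster than 0.6 m/s while not in the fingers (a fall of about 20 mm) (contact force between bottle_b and the fingers below 0.1 N and linear speed of bottle_b above 0.6 m/s).
It fails at once if the uncapped bottle is moved more than 30 mm or tipped (distance of open_bottle_center from where it was at the start of the episode above 0.03 m or angle between open_bottle_center's own z axis and vertical above 0.4 rad).
It fails at once if a bystander on the bench is moved more than 40 mm or tipped over (distance of any of beaker, wash_bottle, cylinder, mortar, salt_jar from where it was at the start of the episode above 0.04 m or angle between any of beaker, wash_bottle, cylinder, mortar, salt_jar's own z axis and vertical above 0.5 rad).
It also fails if it takes over 72 s, if anything falls off the work surface, if the arm or the gripper's body presses on something with over 40 N, if the wrist force passes 120 N, or if a joint passes its speed limit or range.

### The arm

A 6-joint arm with a two-finger parallel gripper is mounted at the origin on the work surface. World frame = base frame: x ahead of the robot, y to its left, z up, the work surface at z = 0. Lengths are in m, angles in rad, forces in N, time in s.
With the tool pointing down it reaches from about 0.275 to 0.875 m from the base axis. Payload 12.5 kg.
Tool frame: the origin (TCP) lies at the very end of the fingers, on their centre line; the grasp point (between the pads) lies 19 mm behind it; x points along the fingers, y is the direction in which the jaws open and shut, and the axes are right-handed (so a half turn about x gives the same grasp; the last joint's range is limited). The gripper opens to 85 mm and grips with 20 to 120 N. Pads are 22 mm wide; open, the fingers measure 114 mm over their backs; the gripper's body (76 mm by 85 mm) begins 54 mm behind the grasp point. The pads swing forward as they close: fully open they stand 13 mm farther back than shut.
Start: joints at [1.215, 0.351, 1.652, -0, 1.139, -0.085], TCP at [0.147, 0.53, 0.231] pointing down, gripper open.
Joint ranges: [-2.75, 2.75], [-0.79, 2.1], [0.01, 2.65], [-1.57, 4.71], [0.07, 3.14], [-2.87, 2.87]. Speed limits (rad/s): [2.22, 2.22, 2.79, 3.14, 3.14, 3.14].

### API

Orientations are given as a 3x3 rotation matrix whose columns are the frame's x, y, z axes.
In Python, from bench import manip gives the robot as it stands. Calls block until the motion is done:
- manip.move_ptp(position, orientation): joint-space move of the TCP to a pose.
- manip.move_l(position, attitude=None, max_speed=0.15): straight line of the TCP; attitude=None keeps the orientation; max_speed is the mean speed in m/s.
- manip.move_j(angles): joint-space move.
- manip.set_gripper(opening, effort=None): opening from 0.0 (shut) to 1.0 (fully open); effort is the grip in N (None keeps the last); returns when the fingers have stopped.
- manip.dwell(seconds).
- manip.inverse_kinematics(position, orientation): joint angles nearest the present ones, or None.
- manip.grab_frame(name): name is "scene" or "top"; returns (picture, depth): 400x640x3 uint8, red, green, blue; 400x640 float32, m along the optical axis (not along the pixel's ray), 0 where there is no reading.
- manip.get_calibration(name): a dict with "camera_matrix" (3x3 intrinsics, pixels), "R" (3x3) and "t" (3): a world point X has camera coordinates R X + t. Camera axes: x right, y down, z forward; pixel columns grow to the right and rows downward; lengths in m; the calibration is good to about 2 mm. A picture is of the moment at which its call begins. get_calibration takes no time and is no camera call.
A pose or a line that the arm cannot do raises manip.Unreachable and nothing moves.
- manip.sign_off(): hands the job in, once; it reports no verdict.
Trained networks look in the newest picture that a camera, given by its name, has taken for a name from the list of things; names that differ only in an ending like _2 or _b are one class to them, and where a whole thing is asked for, a point or a joint stands for the part that bears it (a point fixed in the world has none). Each returns a list of dicts, best first, with "confidence" (0 to 1); they miss things now and then, are a little off and sometimes report something else, mostly with a low value. They report only what shows in the picture. A call takes as long as a camera call. They do not tell look-alikes from the thing itself.
- manip.look_for(camera, name): "at" ([x, y, z] in m, in world coordinates, good to about 4 mm: the middle of the surface that is visible of it).
Readings, each from a call of its own:
- manip.current_time(): time.
- manip.current_qpos(): joint angles.
- manip.current_joint_vel(): joint speeds.
- manip.current_joint_torque(): joint torques, N m.
- manip.current_ee_pos(): TCP position.
- manip.current_tcp_rot(): TCP orientation.
- manip.current_force(): force on the tool from outside, world axes, zero at the start.
- manip.current_ft_torque(): the same for the moment, N m.
- manip.current_grip_width(): opening from 0.0 (shut) to 1.0 (fully open).
Only numpy, scipy, OpenCV 4.12 (cv2) and the standard library are available. Lean on these libraries where they do the work, as an engineer would, in place of code of your own. Each camera call takes 0.05 s, during which the arm holds its last target.

## Working session

There is one attempt and no reset: what is moved stays moved. The work goes in short steps, each a Python script; the robot and the scene stay as the last script left them, time stands still between calls to the robot, and variables do not carry over. Pictures are saved under pics/ and viewed, and the job is handed in when it is done.

```bash
mkdir -p pics; ls; python3 - <<'E'
from bench import manip
import cv2
for c in ("scene","top"):
    p,d=manip.grab_frame(c); cv2.imwrite(f"pics/{c}0.png",p[:,:,::-1]); k=manip.get_calibration(c); print(c,k)
    import numpy as np; np.savez(f"pics/{c}0.npz",p=p,d=d)
print(manip.current_time(), manip.current_tcp_rot())
E
```

```text
pics
scene {'camera_matrix': array([[502.79789708,   0.        , 317.42984214],
       [  0.        , 502.79789708, 181.13420583],
       [  0.        ,   0.        ,   1.        ]]), 'R': array([[ 0.7884063 ,  0.61514215,  0.00395602],
       [ 0.40393112, -0.51283278, -0.75752373],
       [-0.46395599,  0.59883444, -0.65279564]]), 't': array([-0.48723563, -0.14537094,  1.61683804])}
top {'camera_matrix': array([[449.41293629,   0.        , 318.55672769],
       [  0.        , 449.41293629, 198.27984185],
       [  0.        ,   0.        ,   1.        ]]), 'R': array([[-0.0179355 , -0.99980124,  0.0087058 ],
       [-0.98385438,  0.01609735, -0.17824541],
       [ 0.17806984, -0.01176216, -0.98394755]]), 't': array([0.05623083, 0.55973437, 1.34076188])}
0.1 [[-3.38012841e-04  2.67473486e-01  9.63565161e-01]
 [-9.46059238e-04  9.63564699e-01 -2.67473690e-01]
 [-9.99999495e-01 -1.00199926e-03 -7.26514786e-05]]
```

View pics/scene0.png

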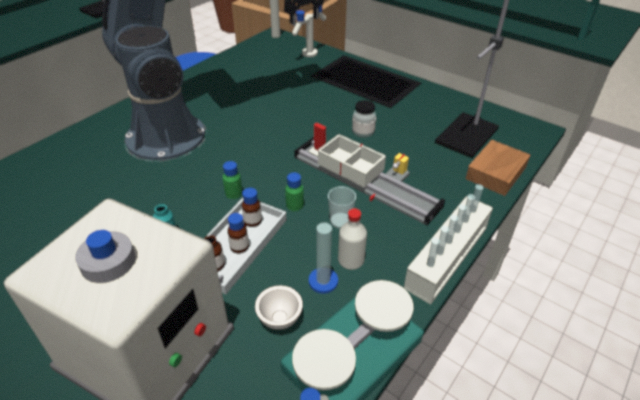

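View pics/top0.png

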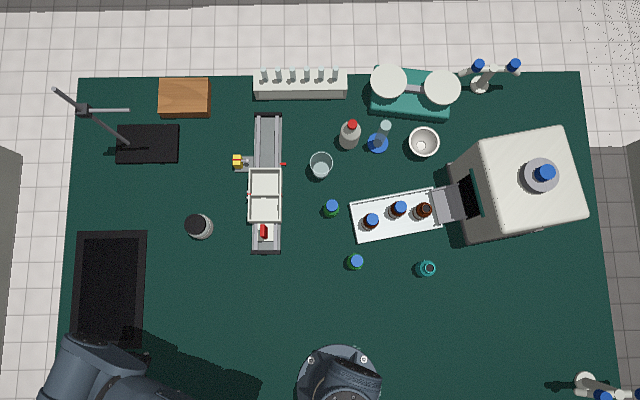

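```bash
cat > h.py <<'E'
import numpy as np, cv2
from bench import manip
def world(c,u,v,z=None,d=None):
    k=manip.get_calibration(c);K=k["camera_matrix"];R=k["R"];t=k["t"]
    r=np.linalg.inv(K)@[u,v,1.]
    if d is not None: return R.T@(r*d-t)
    o=-R.T@t; w=R.T@r
    return o+w*(z-o[2])/w[2]
def cloud(c,d):
    k=manip.get_calibration(c);K=k["camera_matrix"];R=k["R"];t=k["t"]
    v,u=np.mgrid[:d.shape[0],:d.shape[1]]
    P=np.stack([(u-K[0,2])/K[0,0]*d,(v-K[1,2])/K[1,1]*d,d],-1)-t
    return P@R
def proj(c,X):
    k=manip.get_calibration(c); p=k["camera_matrix"]@(k["R"]@np.asarray(X)+k["t"]); return p[:2]/p[2]
E
python3 - <<'E'
from h import *
t=np.load("pics/top0.npz"); p=t["p"];d=t["d"]
a=cv2.resize(p[180:290,210:470,::-1],None,fx=3,fy=3,interpolation=cv2.INTER_CUBIC)
s=np.load("pics/scene0.npz"); b=cv2.resize(s["p"][100:300,150:450,::-1],None,fx=2.6,fy=2.6,interpolation=cv2.INTER_CUBIC)
cv2.imwrite("pics/tc.png",a);cv2.imwrite("pics/sc.png",b)
hsv=cv2.cvtColor(p,cv2.COLOR_RGB2HSV); C=cloud("top",d)
def blobs(m,n):
    k,l,st,ce=cv2.connectedComponentsWithStats(m.astype(np.uint8))
    for i in range(1,k):
        if st[i,4]>8:
            q=C[(l==i)&(d>0)]
            print(n,ce[i].round(1),st[i,4],np.median(q,0).round(4),np.percentile(q[:,2],90).round(3))
H,S,V=cv2.split(hsv)
blobs((H>100)&(H<125)&(S>150)&(V>80),"blue")
blobs(((H<6)|(H>174))&(S>150)&(V>90),"red")
blobs((H>18)&(H<32)&(S>150)&(V>120),"yellow")
for n in ["bottle_a_center","open_bottle_center","tote","tote_handle","rail","catch_tray","beaker","salt_jar","cell_near","cell_far","wash_bottle","cylinder"]:
    try: print(n,[(np.round(x["at"],3),round(x["confidence"],2)) for x in manip.look_for("top",n)])
    except Exception as e: print(n,e)
E
```

```text
blue [478.8  63.3] 79 [ 0.9486 -0.4437  0.1592] 0.163
blue [515.1  62.8] 78 [ 0.948  -0.554   0.1592] 0.162
blue [376.2 144.5] 188 [ 0.74   -0.139   0.0089] 0.012
blue [546.9 171.4] 194 [ 0.5671 -0.5165  0.3396] 0.342
blue [329.3 202.5] 28 [0.539  0.0165 0.0992] 0.104
blue [400.9 204.2] 34 [ 0.5314 -0.2001  0.106 ] 0.11
blue [373.9 217.4] 26 [ 0.495  -0.1179  0.1077] 0.11
blue [605.3 395.9] 85 [ 0.0033 -0.684   0.1901] 0.193
red [352.  123.6] 76 [ 0.7615 -0.0544  0.1589] 0.162
red [235.6 159.1] 10 [0.6871 0.3035 0.0615] 0.065
red [282.7 163.5] 11 [0.6842 0.1587 0.0119] 0.014
red [262.7 230.8] 74 [0.4558 0.2101 0.1189] 0.123
yellow [240.9 164. ] 10 [0.6758 0.2891 0.0461] 0.061
bottle_a_center [(array([ 0.482, -0.106,  0.09 ]), 0.82), (array([ 0.366, -0.052,  0.1  ]), 0.78), (array([0.522, 0.011, 0.095]), 0.62), (array([0.565, 0.212, 0.034]), 0.27)]
open_bottle_center [(array([ 0.341, -0.264,  0.071]), 0.61)]
tote [(array([0.562, 0.217, 0.035]), 0.88)]
tote_handle [(array([0.563, 0.213, 0.028]), 0.91)]
rail [(array([0.624, 0.215, 0.028]), 0.72)]
catch_tray [(array([ 0.538, -0.424,  0.278]), 0.76)]
beaker [(array([0.677, 0.041, 0.038]), 0.82), (array([ 0.74 , -0.143,  0.044]), 0.44)]
salt_jar [(array([0.477, 0.403, 0.096]), 0.86)]
cell_near [(array([0.562, 0.211, 0.033]), 0.69)]
cell_far [(array([0.563, 0.213, 0.033]), 0.65), (array([ 0.747, -0.051,  0.107]), 0.52)]
wash_bottle [(array([ 0.749, -0.046,  0.108]), 0.78), (array([ 0.536, -0.422,  0.276]), 0.71)]
cylinder [(array([ 0.742, -0.141,  0.043]), 0.89)]
```

View pics/tc.png

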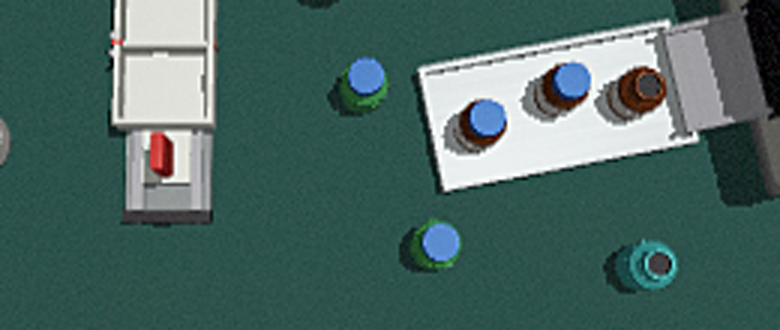

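View pics/sc.png

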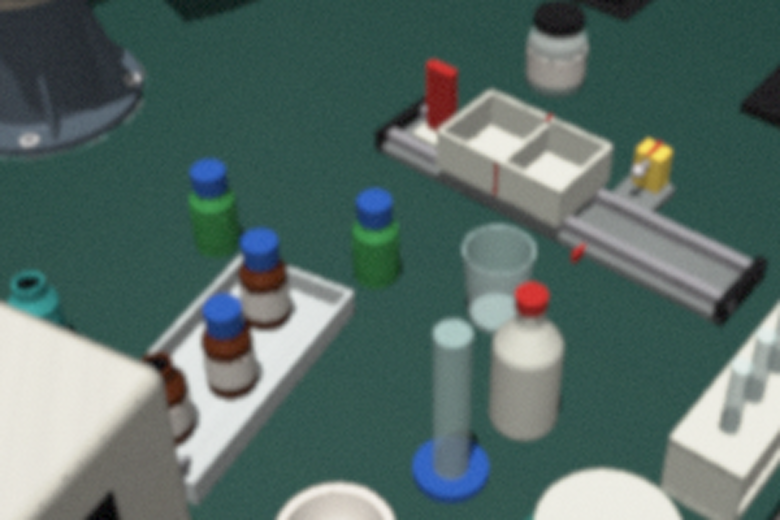

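```bash
python3 - <<'E'
from h import *
t=np.load("pics/top0.npz"); p=t["p"];d=t["d"]; C=cloud("top",d)
# cap tops: points z 0.100..0.115 near
for n,c,zc in (("A",(.493,-.117),.107),("B",(.531,-.2),.107),("open",(.53,-.275),.095),("green1",(.535,.01),.102),("green2",(.37,-.05),.102)):
    m=(np.hypot(C[...,0]-c[0],C[...,1]-c[1])<.035)&(abs(C[...,2]-zc)<.006)
    v,u=np.nonzero(m); q=C[m]
    print(n,len(q),q.mean(0).round(4),[ (q[:,i].min().round(3),q[:,i].max().round(3)) for i in (0,1)], world("top",u.mean(),v.mean(),zc).round(4))
# tote rim
m=(abs(C[...,2]-.077)<.005)&(C[...,0]>.4)&(C[...,0]<.75)&(C[...,1]>.1)&(C[...,1]<.33)
q=C[m][:,:2].astype(np.float32); print(len(q)); print(cv2.minAreaRect(q), q.min(0),q.max(0))
img=(m*255).astype(np.uint8); cv2.imwrite("pics/rim.png",cv2.resize(np.hstack([p[100:260,200:320,::-1],cv2.cvtColor(img[100:260,200:320],cv2.COLOR_GRAY2BGR)]),None,fx=3,fy=3,interpolation=cv2.INTER_CUBIC))
m=(abs(C[...,2]-.121)<.006)&(C[...,0]>.4)&(C[...,0]<.55)&(C[...,1]>.15)&(C[...,1]<.28)
q=C[m][:,:2].astype(np.float32); print("handle",len(q),cv2.minAreaRect(q),C[m].mean(0))
# rail top heights 
m=(C[...,2]>.008)&(C[...,2]<.03)&(C[...,0]>.38)&(C[...,0]<.9)&(C[...,1]>.1)&(C[...,1]<.3)
q=C[m][:,:2].astype(np.float32); print("rail",len(q),cv2.minAreaRect(q))
m=(C[...,2]>.02)&(C[...,2]<.04)&(C[...,0]>.38)&(C[...,0]<.65)&(C[...,1]>-.33)&(C[...,1]<-.03)
E
```

```text
A 111 [ 0.4864 -0.1094  0.1064] [(np.float64(0.471), np.float64(0.504)), (np.float64(-0.127), np.float64(-0.092))] [ 0.4864 -0.1093  0.107 ]
B 112 [ 0.5219 -0.195   0.1062] [(np.float64(0.505), np.float64(0.539)), (np.float64(-0.212), np.float64(-0.178))] [ 0.5218 -0.1948  0.107 ]
open 53 [ 0.5164 -0.2737  0.0931] [(np.float64(0.503), np.float64(0.53)), (np.float64(-0.288), np.float64(-0.259))] [ 0.5161 -0.2732  0.095 ]
green1 108 [0.5303 0.0089 0.1009] [(np.float64(0.513), np.float64(0.548)), (np.float64(-0.007), np.float64(0.026))] [0.5302 0.0089 0.102 ]
green2 119 [ 0.3657 -0.0598  0.1011] [(np.float64(0.35), np.float64(0.382)), (np.float64(-0.076), np.float64(-0.043))] [ 0.3657 -0.0597  0.102 ]
265
((0.559869647026062, 0.21480914950370789), (0.104892797768116, 0.18858718872070312), 88.85430908203125) [0.4653896  0.16068718] [0.6544014 0.2672471]
handle 61 ((0.4575781226158142, 0.21300184726715088), (0.01230294443666935, 0.035307377576828), 89.98526763916016) [0.45766479 0.21276387 0.11971635]
rail 2515 ((0.6303316354751587, 0.22010438144207), (0.16063173115253448, 0.5031603574752808), 85.96626281738281)
```

View pics/rim.png

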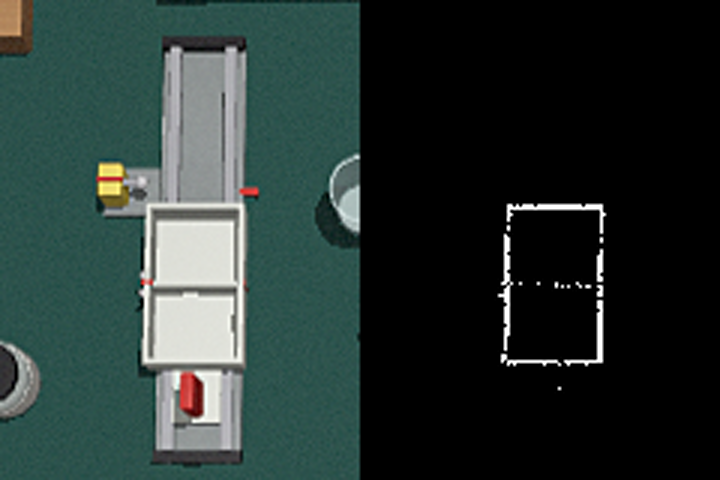

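```bash
python3 - <<'E'
from h import *
t=np.load("pics/top0.npz"); p=t["p"];d=t["d"]; C=cloud("top",d)
m=(abs(C[...,2]-.077)<.004)&(C[...,0]>.471)&(C[...,0]<.75)&(C[...,1]>.1)&(C[...,1]<.33)
q=C[m]
def line(s,ax):
    s=q[s]; f=np.polyfit(s[:,1-ax],s[:,ax],1); r=s[:,ax]-np.polyval(f,s[:,1-ax]); s=s[abs(r)<.004]; f=np.polyfit(s[:,1-ax],s[:,ax],1); return f,len(s)
L=line((q[:,1]>.25),1);R=line((q[:,1]<.175),1);N=line((q[:,0]<.49),0);F=line((q[:,0]>.63),0)
print("L",L,"R",R,"N",N,"F",F,q.min(0),q.max(0))
for x in (.5,.62): print(np.polyval(L[0],x),np.polyval(R[0],x))
for y in (.17,.26): print(np.polyval(N[0],y),np.polyval(F[0],y))
# rail dark end caps
V=p.max(2); 
for lo,hi in ((.38,.46),(.8,.9)):
    mm=(C[...,2]>.012)&(C[...,2]<.06)&(C[...,0]>lo)&(C[...,0]<hi)&(C[...,1]>.13)&(C[...,1]<.3)&(V<70)
    qq=C[mm]; print("end",len(qq),qq.mean(0),qq.min(0),qq.max(0))
E
```

```text
L (array([-0.00932172,  0.26454283]), 78) R (array([-0.00889908,  0.17022005]), 75) N (array([0.01180211, 0.48677165]), 3) F (array([0.01488047, 0.64764855]), 51) [0.48876615 0.16068718 0.07305197] [0.65428406 0.26724711 0.08055838]
0.25988196704339783 0.16577051071185966
0.2587633608586405 0.1647026207177217
0.48877800483921363 0.6501782253765839
0.4898401948317045 0.6515174674846614
end 107 [0.39972534 0.21510917 0.02488034] [0.39333285 0.17158517 0.01209493] [0.43479399 0.2576422  0.03477198]
end 123 [0.84728627 0.20824342 0.02557713] [0.83931479 0.16327217 0.01328062] [0.85618441 0.25248633 0.03256624]
```

```bash
cat >> h.py <<'E'
def down(yaw):
    c,s=np.cos(yaw),np.sin(yaw)
    return np.array([[0,c,s],[0,s,-c],[-1,0,0.]])
A=np.array([.4864,-.1094]);B=np.array([.5218,-.1948])
NEAR=np.array([.531,.2127]);FAR=np.array([.611,.2117]);YR=-.013
def st(s=""):
    print(s,"t",round(manip.current_time(),2),"p",manip.current_ee_pos().round(4),"F",np.round(manip.current_force(),1),"g",round(manip.current_grip_width(),3))
E
python3 - <<'E'
from h import *
for n,xy,z in (("A",A,.26),("A",A,.076),("B",B,.076),("near",NEAR,.3),("near",NEAR,.103),("far",FAR,.103),("handle",(.4577,.2128),.086)):
    for yaw in ((.17,.17+np.pi,.17-np.pi) if n in "AB" else (YR+np.pi/2,YR-np.pi/2)):
        q=manip.inverse_kinematics([*xy,z],down(yaw)); print(n,z,round(yaw,2),None if q is None else np.round(q,2))
E
```

```text
A 0.26 0.17 [-0.31  0.23  1.75 -0.    1.17 -0.48]
A 0.26 3.31 [-0.31  0.23  1.75 -0.    1.17  2.66]
A 0.26 -2.97 [-0.31  0.23  1.75 -0.    1.17  2.66]
A 0.076 0.17 [-0.31  0.49  1.91 -0.    0.75 -0.48]
A 0.076 3.31 [-0.31  0.49  1.91 -0.    0.75  2.66]
A 0.076 -2.97 [-0.31  0.49  1.91 -0.    0.75  2.66]
B 0.076 0.17 [-0.44  0.57  1.75 -0.    0.82 -0.61]
B 0.076 3.31 [-0.44  0.57  1.75 -0.    0.82  2.53]
B 0.076 -2.97 [-0.44  0.57  1.75 -0.    0.82  2.53]
near 0.3 1.56 [ 0.3   0.33  1.51 -0.    1.3  -1.26]
near 0.3 -1.58 [ 0.3   0.33  1.51 -0.    1.3   1.88]
near 0.103 1.56 [ 0.3   0.55  1.7  -0.    0.89 -1.26]
near 0.103 -1.58 [ 0.3   0.55  1.7  -0.    0.89  1.88]
far 0.103 1.56 [ 0.26  0.67  1.48 -0.    0.99 -1.3 ]
far 0.103 -1.58 [ 0.26  0.67  1.48 -0.    0.99  1.85]
handle 0.086 1.56 [ 0.34  0.48  1.89 -0.    0.78 -1.21]
handle 0.086 -1.58 [ 0.34  0.48  1.89 -0.    0.78  1.93]
```

```bash
python3 - <<'E'
from h import *
p=manip.current_ee_pos(); 
manip.move_ptp([*A,.24],down(.17)); st("above A")
manip.move_l([*A,.076],max_speed=.12); st("at A")
manip.set_gripper(0.0,40); st("closed")
manip.move_l([*A,.13],max_speed=.08); st("lift")
pic,d=manip.grab_frame("scene"); cv2.imwrite("pics/s1.png",pic[:,:,::-1])
E
```

```text
above A t 3.27 p [ 0.4865 -0.1088  0.24  ] F [-0.1 -0.7 -0.3] g 0.999
at A t 4.78 p [ 0.4868 -0.1095  0.0766] F [ 0.1 -0.3 -0.3] g 1.002
closed t 5.3 p [ 0.4867 -0.1095  0.0763] F [ 0.7 -0.4  3.6] g 0.407
lift t 6.12 p [ 0.4861 -0.1093  0.1296] F [ 0.4 -0.8 -3.3] g 0.405
```

View pics/s1.png

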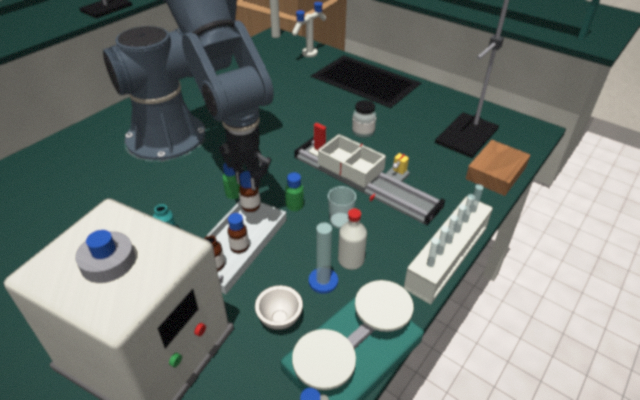

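```bash
cat >> h.py <<'E'
def place(xy,z0=.1033):
    manip.move_l([*manip.current_ee_pos()[:2],.26],max_speed=.2)
    manip.move_ptp([*xy,.26],down(YR+np.pi/2)); st("above")
    manip.move_l([*xy,z0+.008],max_speed=.12); manip.dwell(.1)
    f0=manip.current_force()[2]; st("pre")
    for z in np.arange(z0+.005,z0-.006,-.001):
        manip.move_l([*xy,z],max_speed=.02); f=manip.current_force()[2]
        if f-f0>1.5: break
    st("touch %.4f"%z)
    manip.set_gripper(0.65); st("open"); manip.dwell(.1)
E
python3 - <<'E'
from h import *
place(FAR)
manip.move_l([*FAR,.25],max_speed=.15); st("up")
pic,d=manip.grab_frame("scene"); cv2.imwrite("pics/s2.png",pic[:,:,::-1])
E
```

```text
above t 8.28 p [0.611  0.2106 0.2597] F [-0.2 -0.  -2.6] g 0.409
pre t 9.77 p [0.6113 0.2118 0.112 ] F [-0.2 -0.2 -2.9] g 0.41
touch 0.1053 t 10.82 p [0.6109 0.2117 0.1052] F [ 0.   0.  -1.3] g 0.409
open t 11.15 p [0.6112 0.2117 0.1055] F [-0.4 -0.3  0.3] g 0.65
up t 12.37 p [0.6106 0.2116 0.2489] F [ 0.4 -1.  -0.5] g 0.649
```

View pics/s2.png

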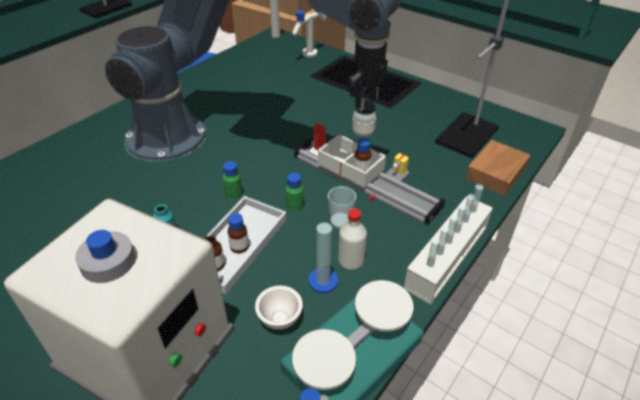

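The first bottle stands upright in the far compartment at (364,160), and the tote has not visibly moved. Next I'll pick up the bottle at (237,233).

```bash
python3 - <<'E'
from h import *
manip.move_ptp([*B,.24],down(.17)); 
manip.set_gripper(1.0); st("above B")
manip.move_l([*B,.076],max_speed=.12); st("at B")
manip.set_gripper(0.0,40); st("closed")
manip.move_l([*B,.13],max_speed=.08); st("lift")
pic,d=manip.grab_frame("scene"); cv2.imwrite("pics/s3.png",pic[:,:,::-1])
E
```

```text
above B t 14.37 p [ 0.5219 -0.1946  0.24  ] F [-0.2  0.  -0.2] g 1.002
at B t 15.88 p [ 0.5222 -0.195   0.0767] F [ 0.1 -0.4  0.4] g 1.001
closed t 16.4 p [ 0.5223 -0.1949  0.0764] F [2.2 1.4 2.2] g 0.411
lift t 17.23 p [ 0.5215 -0.1947  0.1296] F [-0.3  0.3 -2.6] g 0.406
```

View pics/s3.png

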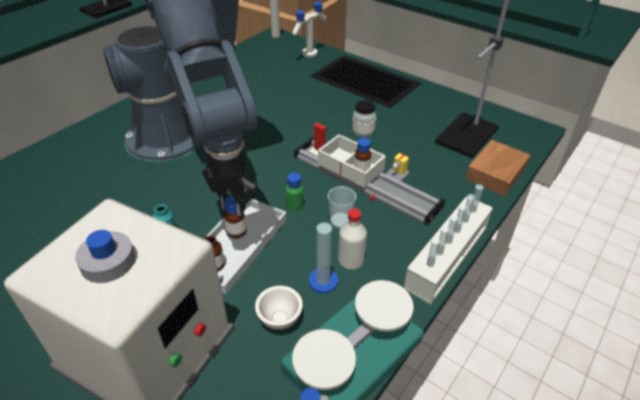

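Bottle two is held upright at (235,220).

```bash
python3 - <<'E'
from h import *
place(NEAR)
manip.move_l([*NEAR,.26],max_speed=.15); st("up")
manip.move_ptp([.40,.0,.3],down(YR+np.pi/2)); st("aside")
for c in ("scene","top"):
    pic,d=manip.grab_frame(c); cv2.imwrite(f"pics/{c}4.png",pic[:,:,::-1]); np.savez(f"pics/{c}4.npz",p=pic,d=d)
C=cloud("top",d)
def m(n,lo,hi,zc,tol=.006):
    k=(C[...,0]>lo[0])&(C[...,0]<hi[0])&(C[...,1]>lo[1])&(C[...,1]<hi[1])&(abs(C[...,2]-zc)<tol); print(n,k.sum(),C[k].mean(0).round(4))
m("handle",(.4,.15),(.485,.28),.121); m("near",(.495,.16),(.57,.26),.134); m("far",(.58,.16),(.65,.26),.134); m("farwall",(.637,.18),(.7,.24),.077,.004)
p=cv2.imread("pics/scene4.png")[100:300,170:470];cv2.imwrite("pics/s4c.png",cv2.resize(p,None,fx=2.6,fy=2.6,interpolation=cv2.INTER_CUBIC))
E
```

```text
above t 19.58 p [0.5313 0.2118 0.2599] F [-0.2  0.6 -1.9] g 0.411
pre t 21.07 p [0.5313 0.2128 0.1119] F [ 0.8  0.2 -2.3] g 0.409
touch 0.1033 t 22.62 p [0.5311 0.2128 0.1034] F [ 0.2  0.4 -0.2] g 0.407
open t 22.96 p [0.5311 0.2127 0.1034] F [-0.3 -0.1 -0.1] g 0.65
up t 24.25 p [0.5306 0.2126 0.2591] F [ 0.2 -0.2 -0. ] g 0.646
aside t 25.24 p [4.006e-01 4.000e-04 2.999e-01] F [-0.3 -0.5 -0.3] g 0.654
handle 61 [0.4572 0.2129 0.1198]
near 111 [0.5303 0.2145 0.1333]
far 105 [0.6097 0.213  0.1329]
farwall 31 [0.6513 0.2081 0.0767]
```

View pics/s4c.png

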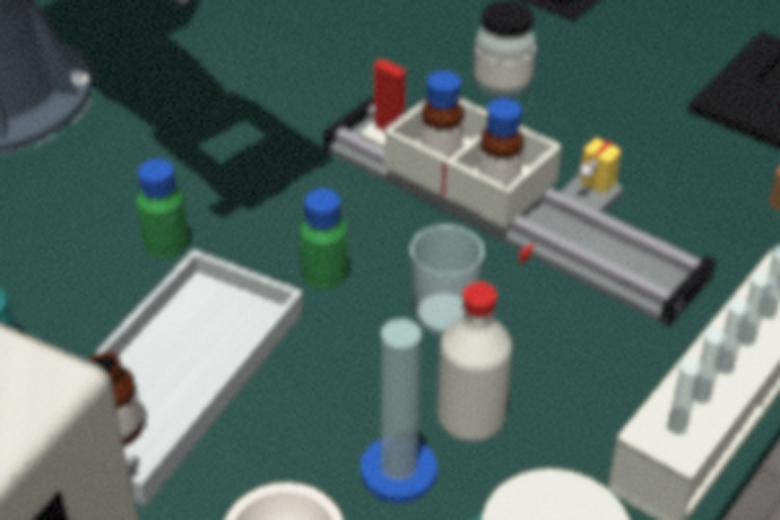

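View pics/top4.png

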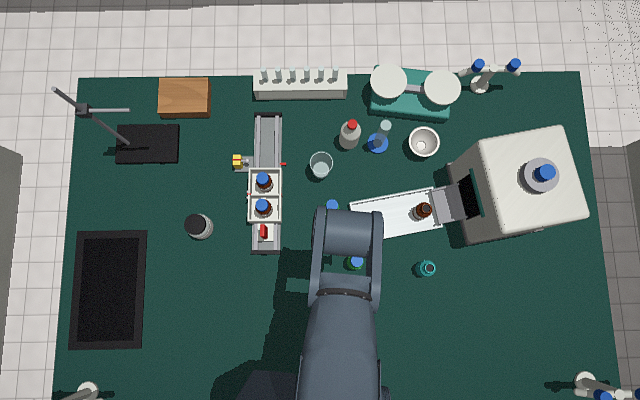

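```bash
python3 - <<'E'
from h import *
H=np.array([.4574,.2129]); ex=np.array([np.cos(YR),np.sin(YR)])
R=down(YR+np.pi/2)
manip.move_ptp([*H,.22],R)
manip.move_l([*H,.086],max_speed=.12); st("at handle")
manip.set_gripper(0.0,40); st("pinched")
def go(s,v): manip.move_l([*(H+ex*s),.086],max_speed=v); f=manip.current_force(); print(round(s,4),manip.current_ee_pos().round(4),np.round(f,1))
go(.05,.06); go(.092,.06)
for s in np.arange(.096,.110,.002): go(s,.03)
st()
pic,d=manip.grab_frame("scene"); cv2.imwrite("pics/s5.png",cv2.resize(pic[100:300,170:470,::-1],None,fx=2.6,fy=2.6,interpolation=cv2.INTER_CUBIC))
E
```

```text
at handle t 27.54 p [0.4578 0.213  0.0866] F [-0.   0.2  0.5] g 0.651
pinched t 27.99 p [0.4579 0.2139 0.0865] F [-1.4  8.3  0.5] g 0.157
0.05 [0.508  0.2132 0.0865] [1.3 6.6 1. ]
0.092 [0.55   0.2126 0.0865] [1.1 6.4 0.2]
0.096 [0.5528 0.2125 0.0865] [-6.3  5.8  6.5]
0.098 [0.5533 0.2125 0.0864] [-16.1   5.1  12.8]
0.1 [0.5556 0.2125 0.0864] [-11.1   4.9   9.4]
0.102 [0.5597 0.2125 0.0865] [1.3 5.3 0.5]
0.104 [0.5618 0.2124 0.0864] [1.6 5.8 0.3]
0.106 [0.5641 0.2124 0.0865] [ 3.7  5.3 -0.4]
0.108 [0.5663 0.2124 0.0865] [ 4.1  4.7 -0.5]
 t 31.61 p [0.5663 0.2124 0.0865] F [ 4.1  4.7 -0.5] g 0.154
```

View pics/s5.png

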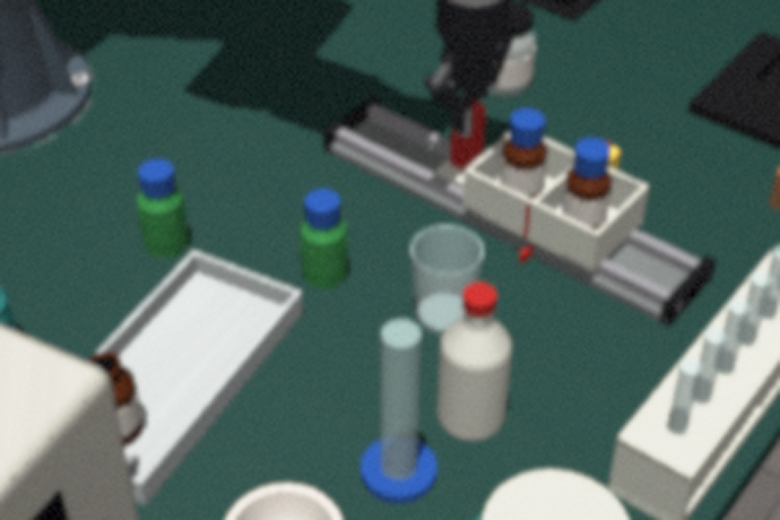

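```bash
python3 - <<'E'
from h import *
H=np.array([.4574,.2129]); ex=np.array([np.cos(YR),np.sin(YR)])
def go(s,v): manip.move_l([*(H+ex*s),.086],max_speed=v); f=manip.current_force(); print(round(s,4),manip.current_ee_pos().round(4),np.round(f,1)); return f[0]
for s in np.arange(.109,.119,.001):
    if go(s,.02)<0.3: break
manip.dwell(.2); st()
E
```

```text
0.109 [0.567  0.2124 0.0865] [ 2.3  4.5 -0.2]
0.11 [0.568  0.2123 0.0865] [2.3 5.5 0.3]
0.111 [0.5689 0.2123 0.0864] [1.9 5.8 1. ]
0.112 [0.5697 0.2123 0.0864] [-0.1  6.2  2.5]
 t 32.86 p [0.5697 0.2123 0.0864] F [0.  5.3 2.2] g 0.158
```

```bash
python3 - <<'E'
from h import *
manip.set_gripper(0.6); manip.dwell(.2); st("rel")
p=manip.current_ee_pos()
manip.move_l([p[0],p[1],.26],max_speed=.15)
manip.move_ptp([.40,.0,.32],down(YR+np.pi/2)); st("aside")
for c in ("scene","top"):
    pic,d=manip.grab_frame(c); cv2.imwrite(f"pics/{c}6.png",pic[:,:,::-1])
    if c=="scene": cv2.imwrite("pics/s6.png",cv2.resize(pic[100:300,170:470,::-1],None,fx=2.6,fy=2.6,interpolation=cv2.INTER_CUBIC))
    else: cv2.imwrite("pics/t6.png",cv2.resize(pic[100:260,200:340,::-1],None,fx=3.7,fy=3.7,interpolation=cv2.INTER_CUBIC))
C=cloud("top",d)
def m(n,lo,hi,zc,tol=.006):
    k=(C[...,0]>lo[0])&(C[...,0]<hi[0])&(C[...,1]>lo[1])&(C[...,1]<hi[1])&(abs(C[...,2]-zc)<tol); print(n,k.sum(),C[k].mean(0).round(4))
D=.113
m("handle",(.4+D,.15),(.485+D,.28),.121); m("near",(.495+D,.16),(.57+D,.26),.134); m("far",(.58+D,.16),(.65+D,.26),.134); m("farwall",(.637+D,.18),(.7+D,.24),.077,.004); m("open",(.49,-.31),(.55,-.24),.095)
E
```

```text
rel t 33.51 p [0.5694 0.2114 0.086 ] F [-0.2 -0.1  1.3] g 0.601
aside t 35.89 p [4.006e-01 3.000e-04 3.199e-01] F [ 0.5  1.  -0.5] g 0.601
handle 48 [0.5683 0.2116 0.1199]
near 112 [0.6416 0.2127 0.1329]
far 106 [0.7207 0.2113 0.1325]
farwall 33 [0.7636 0.2092 0.0763]
open 58 [ 0.5169 -0.2741  0.0931]
```

View pics/s6.png

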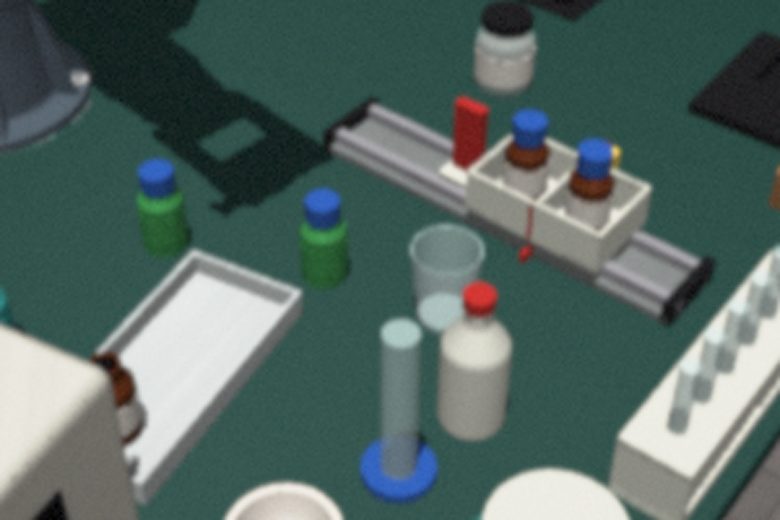

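View pics/t6.png

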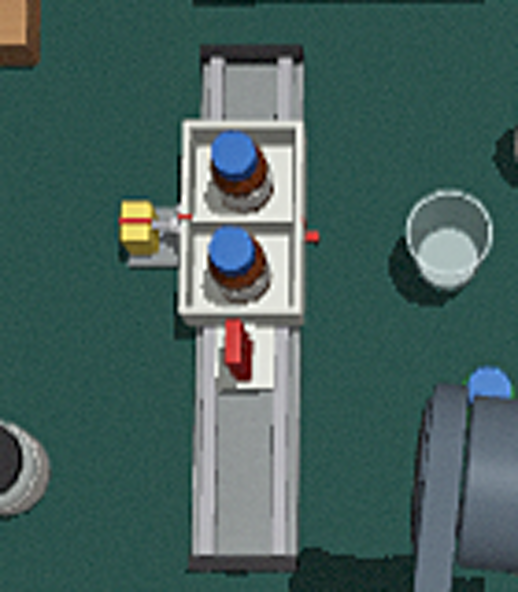

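```bash
python3 - <<'E'
from h import *
ex=np.array([np.cos(YR),np.sin(YR)]); 
for n,u,v,z in (("tote+y",184,217,.077),("yellow",135,219,.062),("bar",313,236,.014)):
    w=world("top",200+(u+.5)/3.7-.5,100+(v+.5)/3.7-.5,z)
    print(n,w.round(4),"along",((w[:2]-[.6235,.2117])@ex).round(4))
E
```

```text
tote+y [0.6844 0.2577 0.077 ] along 0.0603
yellow [0.6874 0.301  0.062 ] along 0.0628
bar [0.683  0.1546 0.014 ] along 0.0602
```

```bash
python3 - <<'E'
from h import *
st(); manip.sign_off()
E
```

```text
t 35.99 p [0.4006 0.0005 0.3197] F [0.1 0.5 0.2] g 0.599
the job is handed in; nothing more can be done
```

I put both blue-capped brown bottles into the tote, one in each compartment, then pinched the red handle and pushed the loaded tote into the detent. The job was handed in at about 36 s of the 72 s allowed; the interface reports no verdict.

- **Bottles:** the last pictures show both upright and released. Their caps moved about 111 mm along the rail with the tote and stayed on the compartment centres to within a few mm.
- **Detent:** resistance rose to about 16 N at the wrist, more than the stated 7 N. It then turned into a pull inward and dropped to zero, where I released the handle.
- **Red marks:** along the rail, the tote's mark reads 60.3 mm. The red bar reads 60.2 mm and the line on the yellow block 62.8 mm, so the two station marks disagree by about 2.6 mm, roughly the calibration error.
- **Everything else:** the uncapped bottle reads within about 1 mm of where it started. The bystanders and green look-alikes look undisturbed, though I judged those by eye only. The arm was parked clear at z = 0.32 m.

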